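# Pin the tray carriage and peel off the top tray

## Robot

A 6-joint arm with a two-finger parallel gripper is mounted at the origin on the work surface. World frame = base frame: x ahead of the robot, y to its left, z up, the work surface at z = 0. Lengths are in m, angles in rad, forces in N, time in s.
With the tool pointing down it reaches from about 0.225 to 0.725 m from the base axis. Payload 3.1 kg.
Tool frame: the origin (TCP) lies midway between the tips of the shut fingers; the grasp point (between the pads) lies 19 mm behind it (grip_depth is the distance from the TCP to the grasp point, in m); z points along the fingers, y is the line along which they close (so a half turn about z gives the same grasp; the last joint's range is limited). The gripper opens to 85 mm and grips with 20 to 120 N. Pads are 22 mm wide; open, the fingers measure 114 mm over their backs; the gripper's body (76 mm by 85 mm) begins 54 mm behind the grasp point. The pads swing forward as they close: fully open they stand 13 mm farther back than shut.
Start: joints at [1.002, 0.048, 0.099, 1.622, 0, 1.443], TCP at [0.224, 0.475, 0.231] pointing down, gripper open.
Joint ranges: [-2.91, 2.91], [-0.99, 1.94], [-1.21, 1.42], [-2.12, 2.29], [-1.49, 1.47], [-3.14, 3.14]. Speed limits (rad/s): [2.79, 2.79, 3.14, 3.14, 3.14, 3.14].

## Interface

Orientations are given as a unit quaternion [w, x, y, z].
In Python, from cell import * gives the robot as it stands.
- The arm moves only by the shell command python3 -m creep 'ROWS' [OPENING] [FORCE]. ROWS is JSON, a list of rows, each a list of 6 numbers: the shift along the tool's x, y, z in m, then the turn, a rotation vector about the tool's x, y, z in rad. In form: [[x, y, z, ax, ay, az], ...]. A call has 1 to 12 rows; each row is the pose to reach, as a shift and turn from the pose commanded when the call began, along the tool's axes at that moment; what a row does not reach only later rows make up. A row lasts 1/12 s, in which the tool goes at most 41.7 mm and 7.16 degrees, less where a joint would pass 70% of its speed; a pose out of reach is approached as far as the arm can. A call with a gripper value outside its range is refused whole. OPENING is the opening, from -1 (shut) to 1 (fully open), set as the call begins (- or left out, the last holds). The fingers move at their own pace and stop on an object; FORCE is the grip in N (left out, the last holds). Time passes only in rows, so rows that repeat a pose let the fingers close. It gives the time, the measured TCP pose, the force, the opening and the grip force at its end, in the units of the state.
- read_state(): the state, without advancing time (a new reading comes with each control period).
- snapshot(name): name is "scene" or "top"; returns the picture (400x640x3 uint8, red, green, blue); there is no depth.
- camera_model(name): a dict with "fovy" (degrees; the focal length in pixels is half the picture's height over the tangent of half this angle, whatever the lens; pixels are square), "cx", "cy" (the principal point, pixels), "xyz" and "rotation" of the camera in the world. Camera axes: x right, y up, looking along -z (the intrinsics and any distortion apply to the point x, -y, -z); pixel columns grow to the right and rows downward; lengths in m; the calibration is good to about 2 mm. A picture is of the moment at which its call begins. camera_model takes no time and is no camera call.
- close_job(): hands the job in; it is judged then, once.
The state is a dict: "clock": time; "joint_positions": joint angles; "dq": joint speeds; "tau": joint torques, N m; "position": TCP position; "ee_rot": TCP orientation; "wrist_force": force on the tool from outside, world axes, zero at the start; "wrist_torque": the same for the moment, N m; "width": opening from 0.0 (shut) to 1.0 (fully open); "gripper_force": force on a finger pad.
Only numpy, scipy, OpenCV 4.12 (cv2) and the standard library are available. Lean on these libraries where they do the work, as an engineer would, in place of code of your own. Each camera call takes 0.05 s, during which the arm holds its last target. There are 200 camera calls.

## Task

Take the steel locking pin out of its wooden block and drop it fully home in the hole of the tray carriage, so that the carriage cannot run along its rail. Then take the top tray by the upright tab on its corner and peel it off the tight nest: raise the tabbed corner first while the opposite corner still sits down in the nest, then lift the whole tray out. Finish holding the tray up level, by its tab, about 20 cm above the middle of the dark rubber mat; do not put it down or let go, leave the pin in, and do not disturb the other things on the bench.

Things in the scene. Friction and masses are not known exactly. Their poses are not given: they have to be found in the camera images.
- pin_knob (a point): Grip point of the steel locking pin, on its upright axis. Knob: cylinder 22 mm dia, 36 tall; this point is 22 above its flat shoulder, 14 below its top. Under the shoulder a shank 8 mm dia, 28 long, the last 4 tapered. 70 g. z points up. Starts in a fixed wooden block 50 x 50 x 36 mm: shank in an 11 mm wide blind hole 33 deep, shoulder on the block's top.
- pin_tip (a point): The lower end of the pin's shank, on its axis, 50 mm below pin_knob.
- pin_hole (a point): Mouth of the carriage's index hole: centre, on the plate's top face, 43 mm above the bench. Round, vertical, 10 mm wide, chamfered, through the 10 mm plate into a matching hole in the rail, 31 mm deep in all. Pin fully home: shoulder on the plate, tip 28 mm below this point. Axis y runs along the rail, away from the trays, whose nearest edge is 50 mm off.
- carriage (a joint): Position of the carriage along its rail, m; 0 (start) is where the holes line up. It slides freely (about 0.4 N friction) either way, up to 0.05, until pinned; it cannot lift off the rail.
- nest_rim (a point): Centre of the top rim of the nest of grey trays on the carriage, where the top tray's flange rests, 73 mm above the bench. z up, y along the rail towards the pin hole (135 mm away), the trays' long side along y. Four sprung rubber pads inside the long sides grip the top tray: about 3 N drag each, 12 N straight up, about half at the tab when peeled.
- tray_center (a point): Centre of the top grey tray, 13.5 mm above its underside. Body 110 x 150 mm (x, y), 27 deep, 3 mm walls; flange at the top, 130 x 170 mm overall. 90 to 150 g. Its body sits 24 mm deep in the nest with 4 mm play a side; once out it is free. z up, x across, y along; the tab is at the (-x, -y) corner.
- tab (a point): Grip point in the tray's upright corner tab: on its mid-plane, 27 mm above the flange's top, 13 below the tab's top. The tab is a plate 10 mm thick, 30 wide, 40 high, standing across the corner at (-55, -75) mm in the tray's x, y; its thin direction is horizontal, along (-55, -75) in the tray's x, y (so pinch it along the diagonal). Axes as the tray's.
- tray_far (a point): Corner of the top tray's flange opposite to the tab, on its underside, at (+65, +85) mm in the tray's x, y from its centre. The tray pivots about this corner when peeled.
- mat: The dark rubber mat over which the tray is presented, 150 x 190 mm (x, y), 3 mm thick, fixed; origin at the centre of its underside.
- oil: Leave alone: amber oil bottle, 52 dia x 120 tall mm. Origin at its underside.
- stone: Leave alone: grey sharpening stone, 200 x 70 x 25 mm. Origin at its underside.
- chisel: Leave alone: chisel with wooden handle, lying, about 265 long mm. Origin at its underside.
- compound_bar: Leave alone: paper-wrapped bar of honing compound, 90 x 35 x 30 mm. Origin at its underside.
- brush: Leave alone: brush lying flat.
- jar: Leave alone: glass jar with steel lid, 68 dia x 60 tall mm. Origin at its underside.
- gauge: Leave alone: brass angle gauge, 45 x 60 x 30 mm. Origin at its underside.
Not all that is in view belongs to the job. Leave any pink look-alike of the mat alone.

How it is judged:
On the way, in this order (a step that is already met when the one before it is completed fails the run):
1. the pin is home in the carriage hole (z of pin_tip in the frame of pin_hole below -0.022 m and horizontal distance between pin_tip and pin_hole below 0.004 m and angle between pin_tip's own z axis and vertical below 0.12 rad), for 0.2 s.
2. the tabbed corner is up while the opposite corner is still down in the nest (angle between tray_center's own z axis and vertical above 0.1 rad and z of tab in the frame of nest_rim above 0.045 m and z of tray_far in the frame of nest_rim below 0.01 m), for 0.1 s.
At the end, for the whole second after the job is handed in: The robot holds the tray still, within 15 degrees of level, its centre 14 to 30 cm above the bench and within 60 mm sideways of the mat's centre; the pin is upright in the carriage hole at least 22 mm deep, and the carriage is within 5 mm of its indexed place (all of step 1 and height (world z) of tray_center between 0.14 and 0.3 m and horizontal distance between tray_center and mat below 0.06 m and angle between tray_center's own z axis and vertical below 0.26 rad and contact force between the fingers and tray above 0.5 N and linear speed of tray below 0.05 m/s and value of joint carriage between -0.005 and 0.005 m); the arm keeps its last pose, push and grip.
It fails at once if another thing on the bench is disturbed (distance of any of oil, stone, chisel, compound_bar, brush, jar, gauge from where it was at the start of the episode above 0.03 m).
It fails at once if the carriage ran along its rail (value of joint carriage above 0.015 m or value of joint carriage below -0.015 m).
It also fails if it takes over 61 s, if anything falls off the work surface, if the arm or the gripper's body presses on something with over 40 N, if the wrist force passes 120 N, or if a joint passes its speed limit or range.

## Working session

There is one attempt and no reset: what is moved stays moved. The work goes in short steps, Python scripts to look and compute and a shell command to move; the robot and the scene stay as the last step left them, time stands still between calls to the robot, and variables do not carry over. Pictures are saved under pics/ and viewed, at most 10 in all, crops included, and the job is handed in when it is done.

```bash
mkdir -p pics; ls
python3 - <<'E'
from cell import *
import cv2
for n in("scene","top"):
    cv2.imwrite(f"pics/{n}0.png",snapshot(n)[:,:,::-1]); print(n,camera_model(n))
s=read_state();print(s)
E
```

```text
pics
scene {'fovy': 45.08415103132057, 'cx': 324.14250025813885, 'cy': 196.53930495792346, 'xyz': array([1.30376924, 0.61012815, 1.015139  ]), 'rotation': array([0.40835368, 0.16933765, 0.35628732, 0.82318368])}
top {'fovy': 53.75463642595706, 'cx': 315.5769689201795, 'cy': 197.6069664087231, 'xyz': array([ 0.32651953, -0.00678911,  1.23788943]), 'rotation': array([-0.7000112 , -0.07050528,  0.05277495,  0.70868056])}
{'clock': 0.1, 'joint_positions': array([1.00217477e+00, 4.86550529e-02, 9.77562896e-02, 1.62200551e+00,
       2.51423445e-05, 1.44300246e+00]), 'dq': array([-4.31137487e-04, -2.17952685e-03,  3.52542298e-03,  3.00216327e-05,
       -9.42773940e-04,  9.51073450e-04]), 'tau': array([ 2.55688341e-03, -3.39849865e+01,  3.20936251e+01,  1.58687361e-02,
       -8.86206044e-05,  1.76003971e-05]), 'position': array([0.22371323, 0.47434037, 0.23024637]), 'ee_rot': array([-3.71446383e-04,  2.18633367e-01,  9.75806507e-01, -9.86429372e-04]), 'wrist_force': array([ 0.30948199,  0.11397372, -0.46766413]), 'wrist_torque': array([ 0.02379866, -0.01906126, -0.01180095]), 'gripper_force': 0.0, 'width': 0.9998144882009173}
```

View pics/scene0.png

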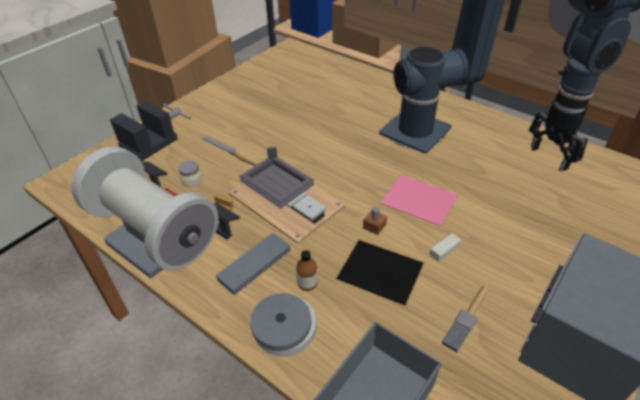

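View pics/top0.png

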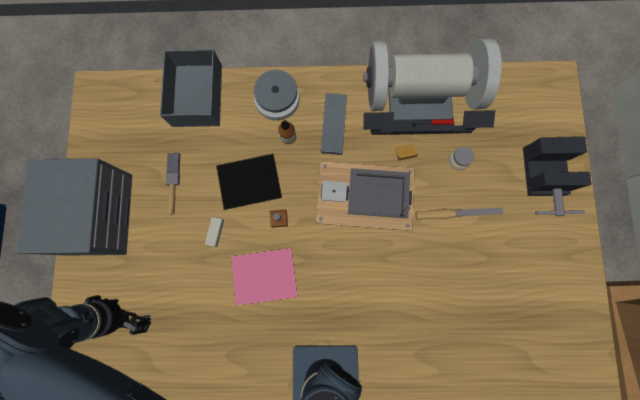

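The locking pin's block is at about (278,217) in top and the carriage with trays at about (365,193). There are two mat candidates: black at (249,181) and pink at (264,276). The black one is the mat, since the task calls for dark rubber and says to leave the pink one alone. I'll confirm this in an enlarged crop.

```bash
cat > h.py <<'E'
import numpy as np, cv2
from scipy.spatial.transform import Rotation as R
from cell import *
def cam(n):
    m=camera_model(n); q=m["rotation"]; Rm=R.from_quat([q[1],q[2],q[3],q[0]]).as_matrix()
    return 200/np.tan(np.radians(m["fovy"])/2),m["cx"],m["cy"],np.array(m["xyz"]),Rm
def ray(n,u,v):
    f,cx,cy,p,Rm=cam(n); return p,Rm@np.array([(u-cx)/f,-(v-cy)/f,-1])
def at(n,u,v,z):
    p,d=ray(n,u,v); return p+d*(z-p[2])/d[2]
def proj(n,X):
    f,cx,cy,p,Rm=cam(n); c=Rm.T@(np.array(X)-p); return np.array([cx-f*c[0]/c[2],cy+f*c[1]/c[2]])
def crop(n,u0,v0,w,h,k,name,img=None):
    im=snapshot(n)[:,:,::-1] if img is None else img
    c=cv2.resize(im[v0:v0+h,u0:u0+w],None,fx=k,fy=k,interpolation=cv2.INTER_CUBIC); cv2.imwrite("pics/"+name,c)
E
python3 - <<'E'
from h import *
a=cv2.imread("pics/top0.png");b=cv2.imread("pics/scene0.png")
crop("top",215,145,205,95,3.9,"c1.png",a)
crop("scene",225,140,205,155,3.8,"c2.png",b)
E
```

```text
(no output)
```

View pics/c1.png

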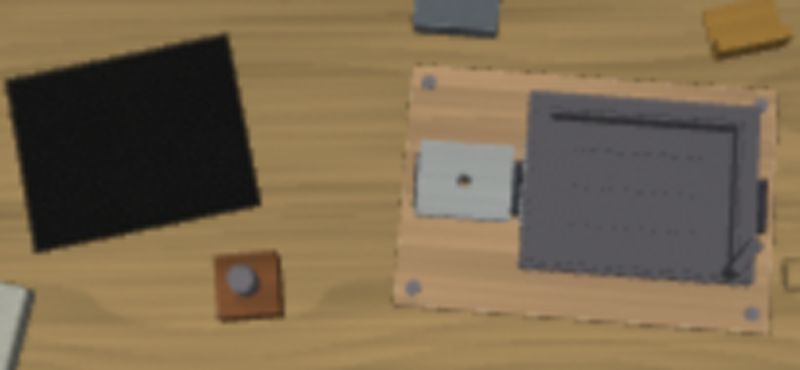

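View pics/c2.png

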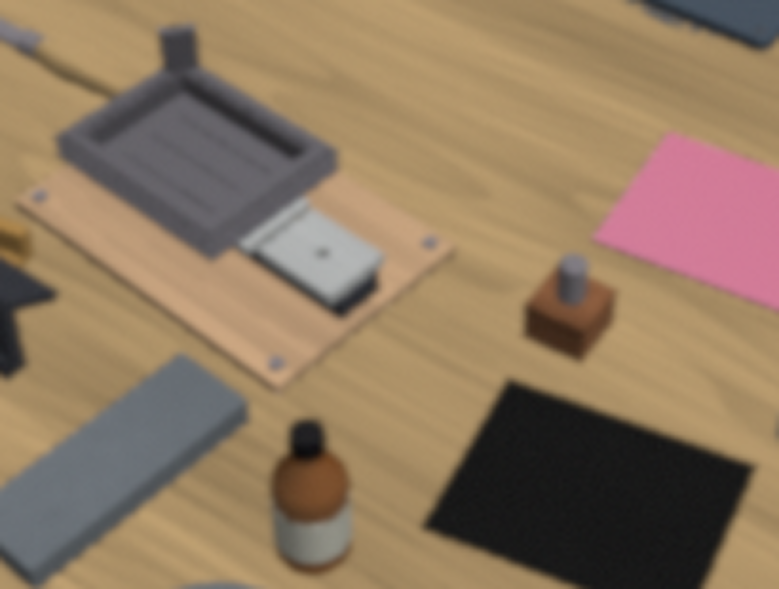

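Crop 1 (top) puts the pin knob at (242,279), the hole at (464,180) and the tab near (740,258). Its black mat corners are (8,80), (228,35), (260,205) and (36,251). Crop 2 (scene) puts the knob top at (574,262) and the hole at (322,253). The black one is the mat.

Run:
```python
from h import *
T=lambda u,v:(215+(u+.5)/3.9-.5,145+(v+.5)/3.9-.5)
S=lambda u,v:(225+(u+.5)/3.8-.5,140+(v+.5)/3.8-.5)
def both(n,t,s,z):
    print(n,'top',at("top",*T(*t),z).round(4),'scene',at("scene",*S(*s),z).round(4))
both('knobtop',(241,277),(574,261),.072)
both('hole',(464,180),(322,253),.043)
both('mat',(8,80),(425,525),.003);both('mat',(228,35),(0,0),.003);both('mat',(260,205),(510,381),.003);both('mat',(36,251),(752,467),.003)
both('plate near',(516,146),(0,0),.043);
for p in((530,92),(762,106),(752,284),(519,268)): print('flange top?',at("top",*T(*p),.076).round(4))
for p in((216,256),(335,158),(190,65),(58,145)): print('flange sc?',at("scene",*S(*p),.076).round(4))
for p in((158,36),(190,26),(197,30)): print('tab top sc',at("scene",*S(*p),.116).round(4))
for p in((417,141),(516,147),(513,220),(416,215)): print('plate',at("top",*T(*p),.043).round(4))
```

```text
knobtop top [0.4794 0.139  0.072 ] scene [0.4757 0.1393 0.072 ]
hole top [ 0.558  -0.0335  0.043 ] scene [ 0.5569 -0.032   0.043 ]
mat top [0.6563 0.3434 0.003 ] scene [0.6896 0.163  0.003 ]
mat top [0.6919 0.1599 0.003 ] scene [ 0.4458 -0.5033  0.003 ]
mat top [0.5475 0.1325 0.003 ] scene [0.5475 0.1354 0.003 ]
mat top [0.512  0.3155 0.003 ] scene [0.5117 0.3158 0.003 ]
plate near top [ 0.5848 -0.0752  0.043 ] scene [ 0.4797 -0.4593  0.043 ]
flange top? [ 0.6203 -0.0852  0.076 ]
flange top? [ 0.6063 -0.2633  0.076 ]
flange top? [ 0.4683 -0.2487  0.076 ]
flange top? [ 0.4829 -0.0733  0.076 ]
flange sc? [ 0.6311 -0.0702  0.076 ]
flange sc? [ 0.4951 -0.0674  0.076 ]
flange sc? [ 0.4767 -0.2336  0.076 ]
flange sc? [ 0.6124 -0.2499  0.076 ]
tab top sc [ 0.4997 -0.2427  0.116 ]
tab top sc [ 0.4747 -0.2309  0.116 ]
tab top sc [ 0.4752 -0.2229  0.116 ]
plate [0.5901 0.0032 0.043 ]
plate [ 0.584  -0.0752  0.043 ]
plate [ 0.5254 -0.0714  0.043 ]
plate [0.5305 0.0047 0.043 ]
```

```bash
cat >> h.py <<'E'
def delta(xyz,yaw,tilt=0,show=True):
    """target TCP xyz, yaw of tool y axis (tool down) -> row in the present tool frame"""
    s=read_state(); q=s["ee_rot"]; Rc=R.from_quat([q[1],q[2],q[3],q[0]])
    y=np.array([np.cos(yaw),np.sin(yaw),0]); z=np.array([0,0,-1.]); x=np.cross(y,z)
    Rt=R.from_matrix(np.c_[x,y,z])
    r=np.r_[Rc.inv().apply(np.array(xyz)-s["position"]),(Rc.inv()*Rt).as_rotvec()]
    print("row",r.round(4).tolist(),"t",round(s["clock"],2)); return r
E
python3 -c "
from h import *
delta((.4777,.139,.13),0)"
```

```text
row [-0.3728, -0.1947, 0.1005, -0.002, 0.0009, 1.13] t 0.1
```

```bash
python3 -m creep '[[-0.373,-0.195,0.1,-0.002,0.001,1.13],[-0.373,-0.195,0.1,-0.002,0.001,1.13],[-0.373,-0.195,0.1,-0.002,0.001,1.13],[-0.373,-0.195,0.1,-0.002,0.001,1.13],[-0.373,-0.195,0.1,-0.002,0.001,1.13],[-0.373,-0.195,0.1,-0.002,0.001,1.13],[-0.373,-0.195,0.1,-0.002,0.001,1.13],[-0.373,-0.195,0.1,-0.002,0.001,1.13],[-0.373,-0.195,0.1,-0.002,0.001,1.13],[-0.373,-0.195,0.1,-0.002,0.001,1.13],[-0.373,-0.195,0.1,-0.002,0.001,1.13],[-0.373,-0.195,0.1,-0.002,0.001,1.13]]' 1 40
python3 -c "
from h import *
delta((.4777,.139,.041),0)
im=snapshot('scene')[:,:,::-1];crop('scene',310,140,150,110,5,'c3.png',im)"
```

```text
clock: 1.1
position: [0.4789, 0.1358, 0.1291]
ee_rot: [-0.001, 0.709, 0.705, -0.001]
wrist_force: [-0.5, 0.0, 0.3]
width: 1.0
gripper_force: 0.0
row [0.0031, -0.0011, 0.0881, -0.0016, -0.0001, -0.0056] t 1.1
```

View pics/c3.png

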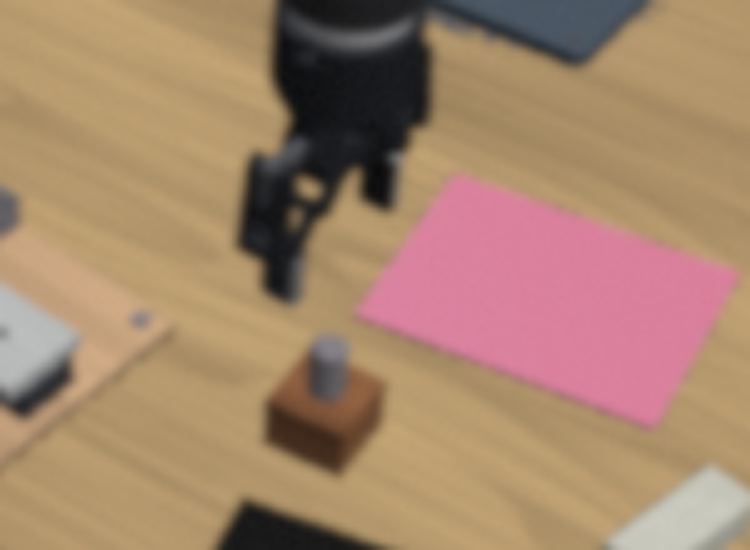

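The open gripper is above and in line with the knob (knob top at (330,345) in the crop, finger tips at (282,295) and (380,205)). I'll go down.

```bash
python3 -m creep '[[0.003,-0.001,0.02,0,0,-0.005],[0.003,-0.001,0.04,0,0,-0.005],[0.003,-0.001,0.06,0,0,-0.005],[0.003,-0.001,0.075,0,0,-0.005],[0.003,-0.001,0.087,0,0,-0.005],[0.003,-0.001,0.087,0,0,-0.005],[0.003,-0.001,0.087,0,0,-0.005],[0.003,-0.001,0.087,0,0,-0.005]]'
python3 -c "
from h import *
delta((.4777,.139,.041),0)"
```

```text
clock: 1.82
position: [0.4778, 0.1431, 0.0455]
ee_rot: [0.0, 0.705, 0.709, 0.002]
wrist_force: [-0.6, 0.3, 0.2]
width: 1.001
gripper_force: 0.0
row [-0.0041, -0.0001, 0.0045, 0.0028, -0.0022, 0.0059] t 1.82
```

```bash
python3 -m creep '[[-0.004,0,0.004,0.002,-0.002,0.005],[-0.004,0,0.004,0.002,-0.002,0.005],[-0.004,0,0.004,0.002,-0.002,0.005],[-0.004,0,0.004,0.002,-0.002,0.005]]'
python3 -c "
from h import *
delta((.4777,.139,.041),0)"
```

```text
clock: 2.15
position: [0.4777, 0.1384, 0.0408]
ee_rot: [-0.0, 0.707, 0.707, -0.0]
wrist_force: [0.2, 0.3, -0.1]
width: 1.001
gripper_force: 0.0
row [0.0006, 0.0, -0.0002, -0.0001, -0.0, -0.0004] t 2.15
```

Close on the knob.

```bash
python3 -m creep '[[0,0,0,0,0,0],[0,0,0,0,0,0],[0,0,0,0,0,0],[0,0,0,0,0,0],[0,0,0,0,0,0],[0,0,0,0,0,0],[0,0,0,0,0,0],[0,0,0,0,0,0],[0,0,0,0,0,0],[0,0,0,0,0,0],[0,0,0,0,0,0],[0,0,0,0,0,0]]' -1 60
python3 -m creep '[[0,0,-0.01,0,0,0],[0,0,-0.02,0,0,0],[0,0,-0.03,0,0,0],[0,0,-0.045,0,0,0],[0,0,-0.06,0,0,0],[0,0,-0.075,0,0,0],[0,0,-0.075,0,0,0],[0,0,-0.075,0,0,0]]'
python3 -c "
from h import *
delta((.5575,-.0328,.115),-.08)
im=snapshot('scene')[:,:,::-1];crop('scene',310,130,150,110,5,'c4.png',im)"
```

```text
clock: 3.15
position: [0.4774, 0.1385, 0.0405]
ee_rot: [-0.0, 0.707, 0.707, -0.0]
wrist_force: [0.4, -0.6, 2.4]
width: 0.237
gripper_force: 58.8
clock: 3.82
position: [0.4785, 0.1386, 0.117]
ee_rot: [0.001, 0.707, 0.707, 0.001]
wrist_force: [-0.3, -0.0, -0.7]
width: 0.237
gripper_force: 59.1
row [-0.1714, 0.079, 0.0022, 0.0023, -0.0004, 0.08] t 3.82
```

View pics/c4.png

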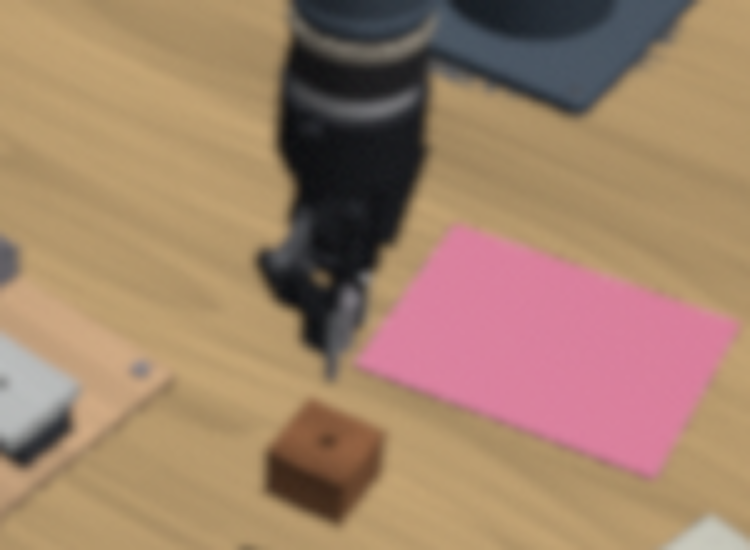

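The pin is out of the block and upright in the fingers: tip at (331,378) in the crop, empty block hole at (326,440).

```bash
python3 -m creep '[[-0.04,0.02,0,0.002,0,0.08],[-0.08,0.04,0,0.002,0,0.08],[-0.12,0.06,0,0.002,0,0.08],[-0.15,0.07,0,0.002,0,0.08],[-0.165,0.077,0.01,0.002,0,0.08],[-0.171,0.079,0.02,0.002,0,0.08],[-0.171,0.079,0.024,0.002,0,0.08],[-0.171,0.079,0.024,0.002,0,0.08],[-0.171,0.079,0.024,0.002,0,0.08],[-0.171,0.079,0.024,0.002,0,0.08]]'
python3 - <<'E'
from h import *
S4=lambda u,v:(310+(u+.5)/5-.5,130+(v+.5)/5-.5)
print('block hole',at('scene',*S4(326,440),.036),'tip',at('scene',*S4(331,378),.117-.0325))
delta((.5575,-.0328,.09),-.08)
a=snapshot('scene')[:,:,::-1];b=snapshot('top')[:,:,::-1]
k=7;f=lambda im,u,v:cv2.resize(im[v:v+75,u:u+55],None,fx=k,fy=k,interpolation=cv2.INTER_CUBIC)
cv2.imwrite('pics/c5.png',np.hstack([f(a,283,155),f(b,308,152)]))
E
```

```text
clock: 4.7
position: [0.5558, -0.031, 0.0913]
ee_rot: [-0.001, 0.734, 0.679, -0.001]
wrist_force: [0.8, -0.3, -0.6]
width: 0.239
gripper_force: 59.2
block hole [0.47661425 0.13953539 0.036     ] tip [0.47629211 0.13911793 0.0845    ]
row [-0.0017, 0.0019, 0.0013, -0.0035, -0.0001, 0.002] t 4.7
```

View pics/c5.png

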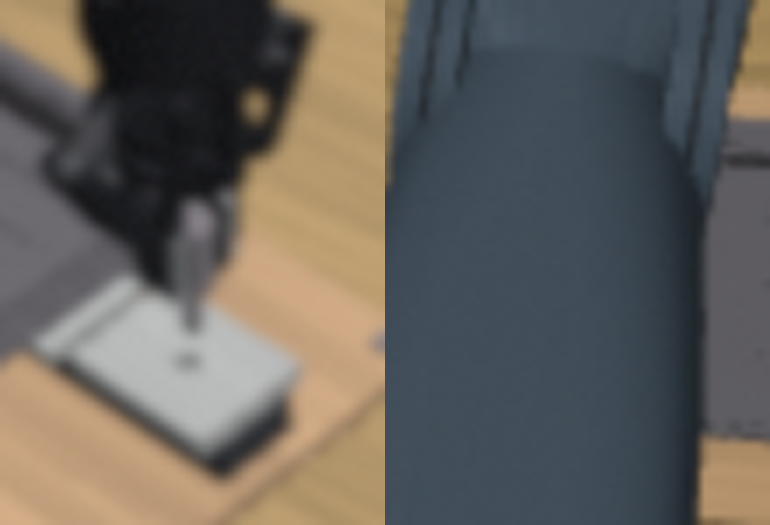

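Run:
```python
from h import *
S=lambda u,v:(283+(u+.5)/7-.5,155+(v+.5)/7-.5)
for v in (330,333):print('tip',at('scene',*S(192,v),.0588))
print('hole',at('scene',*S(188,361),.043)); s=read_state(); print(s['position'],s['wrist_force'])
delta((.5580,-.0328,.09),-.08)
```

```text
tip [ 0.55378845 -0.03154247  0.0588    ]
tip [ 0.55515572 -0.03044511  0.0588    ]
hole [ 0.55662048 -0.0320296   0.043     ]
[ 0.55638009 -0.03132616  0.09195638] [-0.79331456  0.50527685 -0.32524873]
row [-0.0013, 0.0017, 0.002, -0.0019, 0.0003, 0.0019] t 4.8
```

```bash
python3 -m creep '[[-0.001,0.0015,0.005,0,0,0.002],[-0.001,0.0015,0.01,0,0,0.002],[-0.001,0.0015,0.012,0,0,0.002],[-0.001,0.0015,0.012,0,0,0.002],[-0.001,0.0015,0.012,0,0,0.002]]'
python3 - <<'E'
from h import *
delta((.5580,-.0327,.065),-.08)
a=snapshot('scene')[:,:,::-1];cv2.imwrite('pics/c6.png',cv2.resize(a[185:225,290:340],None,fx=12,fy=12,interpolation=cv2.INTER_CUBIC))
E
```

```text
clock: 5.22
position: [0.5573, -0.0335, 0.0788]
ee_rot: [-0.001, 0.735, 0.678, -0.001]
wrist_force: [-0.0, 0.2, 0.5]
width: 0.236
gripper_force: 59.2
row [0.0009, 0.0007, 0.0138, -0.0038, 0.0002, -0.002] t 5.22
```

View pics/c6.png

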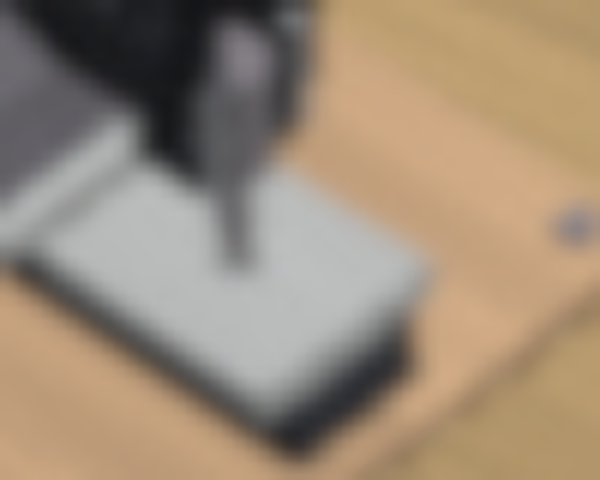

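The tip, at pixel (309.3,206.9), now covers the hole, which was at (309.4,206.1). I'll descend gently.

```bash
python3 -m creep '[[0.0005,0.0005,0.003,0,0,0],[0.0005,0.0005,0.006,0,0,0],[0.0005,0.0005,0.008,0,0,0],[0.0005,0.0005,0.01,0,0,0],[0.0005,0.0005,0.01,0,0,0]]'
python3 -c "
from h import *
delta((.5580,-.0327,.0475),-.08)"
```

```text
clock: 5.68
position: [0.5578, -0.0332, 0.0685]
ee_rot: [-0.001, 0.736, 0.678, -0.001]
wrist_force: [-1.2, 0.3, -0.4]
width: 0.238
gripper_force: 59.2
row [0.0005, 0.0003, 0.021, -0.004, 0.0003, -0.0021] t 5.68
```

It entered the hole without force. I'll continue to home.

```bash
python3 -m creep '[[0,0,0.005,0,0,0],[0,0,0.01,0,0,0],[0,0,0.015,0,0,0],[0,0,0.019,0,0,0],[0,0,0.021,0,0,0],[0,0,0.022,0,0,0],[0,0,0.022,0,0,0],[0,0,0.022,0,0,0]]'
python3 -c "
from h import *
delta((.5580,-.0327,.0475),-.08)"
```

```text
clock: 6.35
position: [0.5576, -0.0335, 0.0476]
ee_rot: [-0.001, 0.736, 0.677, -0.002]
wrist_force: [-4.0, -2.2, 4.7]
width: 0.237
gripper_force: 59.7
row [0.0008, 0.0003, 0.0, -0.0039, 0.0012, -0.0022] t 6.35
```

The pin is home, with the shoulder seated at about 5 N. Release and rise.

```bash
python3 -m creep '[[0,0,0,0,0,0],[0,0,0,0,0,0],[0,0,0,0,0,0],[0,0,0,0,0,0],[0,0,0,0,0,0]]' 0.3
python3 -m creep '[[0,0,-0.01,0,0,0],[0,0,-0.02,0,0,0],[0,0,-0.04,0,0,0],[0,0,-0.07,0,0,0],[0,0,-0.1,0,0,0],[0,0,-0.12,0,0,0],[0,0,-0.12,0,0,0]]'
python3 -c "
from h import *
delta((.4865,-.238,.165),.861)"
```

```text
clock: 6.77
position: [0.5584, -0.033, 0.0472]
ee_rot: [-0.001, 0.735, 0.678, -0.001]
wrist_force: [0.4, -0.1, 0.2]
width: 0.645
gripper_force: 0.0
clock: 7.35
position: [0.5623, -0.0338, 0.1753]
ee_rot: [0.004, 0.735, 0.678, 0.003]
wrist_force: [1.3, -0.4, 1.5]
width: 0.648
gripper_force: 0.0
row [-0.2097, -0.0589, 0.01, 0.0085, 0.006, -0.9429] t 7.35
```

```bash
python3 -m creep '[[-0.21,-0.059,0.01,0,0,-0.943],[-0.21,-0.059,0.01,0,0,-0.943],[-0.21,-0.059,0.01,0,0,-0.943],[-0.21,-0.059,0.01,0,0,-0.943],[-0.21,-0.059,0.01,0,0,-0.943],[-0.21,-0.059,0.01,0,0,-0.943],[-0.21,-0.059,0.01,0,0,-0.943],[-0.21,-0.059,0.01,0,0,-0.943],[-0.21,-0.059,0.01,0,0,-0.943],[-0.21,-0.059,0.01,0,0,-0.943],[-0.21,-0.059,0.01,0,0,-0.943],[-0.21,-0.059,0.01,0,0,-0.943]]'
python3 - <<'E'
from h import *
delta((.4865,-.238,.165),.861)
a=snapshot('scene')[:,:,::-1];cv2.imwrite('pics/c7.png',cv2.resize(a[110:230,210:350],None,fx=5,fy=5,interpolation=cv2.INTER_CUBIC))
E
```

```text
clock: 8.35
position: [0.4827, -0.2372, 0.1577]
ee_rot: [-0.001, 0.348, 0.938, -0.001]
wrist_force: [0.8, -0.2, 0.4]
width: 0.65
gripper_force: 0.0
row [-0.0034, 0.0019, -0.0073, -0.0019, -0.0018, -0.0009] t 8.35
```

View pics/c7.png

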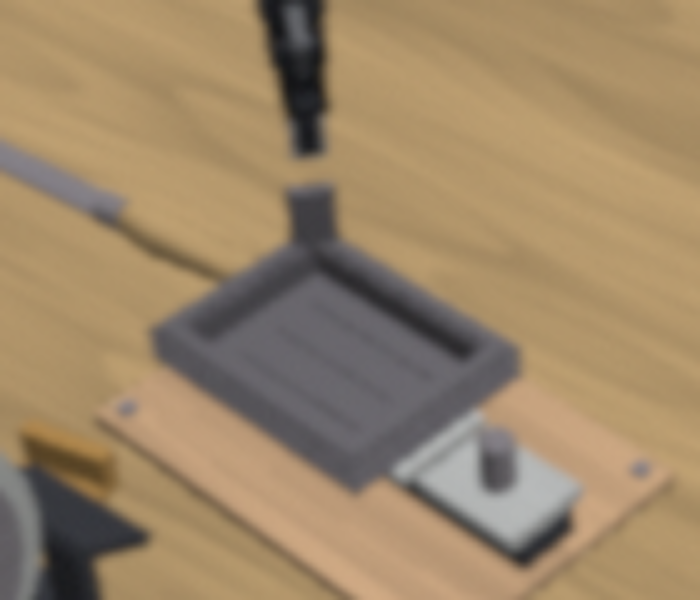

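The pin stands seated at (497,460) in the crop. The gripper's fingers (308,150) are above the tab, whose top is at (312,190).

Run:
```python
from h import *
S=lambda u,v:(210+(u+.5)/5-.5,110+(v+.5)/5-.5)
print('tab top',at('scene',*S(313,189),.116))
print('tab mid face',at('scene',*S(313,215),.096))
print('hole seen now tip .558 bias; rim far corner',at('scene',*S(357,475),.073))
delta((.4875,-.238,.088),.861)
```

```text
tab top [ 0.48254243 -0.23377865  0.116     ]
tab mid face [ 0.48365103 -0.23510198  0.096     ]
hole seen now tip .558 bias; rim far corner [ 0.62253841 -0.07968126  0.073     ]
row [-0.0043, 0.0027, 0.0696, -0.002, -0.0019, -0.0005] t 8.4
```

```bash
python3 -m creep '[[-0.002,0.002,0.015,0,0,0],[-0.002,0.002,0.03,0,0,0],[-0.002,0.002,0.045,0,0,0],[-0.002,0.002,0.06,0,0,0],[-0.002,0.002,0.07,0,0,0],[-0.002,0.002,0.07,0,0,0],[-0.002,0.002,0.07,0,0,0],[-0.002,0.002,0.07,0,0,0]]'
python3 -c "
from h import *
delta((.4865,-.238,.086),.861)"
```

```text
clock: 9.07
position: [0.4856, -0.2376, 0.0884]
ee_rot: [-0.001, 0.347, 0.938, -0.001]
wrist_force: [0.7, 0.1, -0.1]
width: 0.648
gripper_force: 0.0
row [-0.0009, 0.0003, 0.0024, -0.0018, -0.0007, -0.0] t 9.07
```

Settle 2 mm lower and close.

```bash
python3 -m creep '[[0,0,0.002,0,0,0],[0,0,0.002,0,0,0],[0,0,0.002,0,0,0],[0,0,0.002,0,0,0],[0,0,0.002,0,0,0],[0,0,0.002,0,0,0],[0,0,0.002,0,0,0],[0,0,0.002,0,0,0],[0,0,0.002,0,0,0],[0,0,0.002,0,0,0],[0,0,0.002,0,0,0],[0,0,0.002,0,0,0]]' -1 100
python3 - <<'E'
from h import *
s=read_state(); p=s["position"]; q=s["ee_rot"]; Rc=R.from_quat([q[1],q[2],q[3],q[0]])
print(Rc.as_matrix().round(3),p,s['width'],s['wrist_force'])
# pivot: far flange corner relative to tab: (120,160)mm in tray axes
d=np.array([.12*np.cos(-.08)-.16*np.sin(-.08),.12*np.sin(-.08)+.16*np.cos(-.08),0])
piv=np.array([.4865,-.238,.073])+d
ax=np.cross(d,[0,0,1])/np.linalg.norm(d)  # try sign: tab up
for a in(.04,.08,.12,.16,.2,.24):
    for sg in(1,-1):
        Rw=R.from_rotvec(sg*a*ax); n=piv+Rw.apply(p-piv)
        if n[2]>p[2]: print(a,Rc.inv().apply(n-p).round(4),(Rc.inv()*Rw*Rc).as_rotvec().round(3))
E
```

```text
clock: 10.07
position: [0.4855, -0.2378, 0.0863]
ee_rot: [-0.001, 0.348, 0.938, -0.001]
wrist_force: [-1.0, -0.2, 5.9]
width: 0.104
gripper_force: 98.6
[[-0.758  0.652 -0.002]
 [ 0.652  0.758 -0.001]
 [ 0.001 -0.002 -1.   ]] [ 0.48546406 -0.2378437   0.08633854] 0.10356497838271833 [-0.98424497 -0.1607075   5.94812035]
0.04 [-0.      0.0007 -0.008 ] [0.04  0.001 0.   ]
0.08 [-0.      0.0017 -0.016 ] [0.08  0.001 0.   ]
0.12 [-0.      0.003  -0.0239] [0.12  0.002 0.   ]
0.16 [-0.      0.0046 -0.0318] [0.16  0.002 0.   ]
0.2 [-0.0001  0.0066 -0.0396] [0.2   0.003 0.   ]
0.24 [-0.0001  0.0088 -0.0473] [0.24  0.003 0.   ]
```

```bash
python3 -m creep '[[0,0.0003,-0.004,0.02,0,0],[0,0.0007,-0.008,0.04,0,0],[0,0.0012,-0.012,0.06,0,0],[0,0.0017,-0.016,0.08,0,0],[0,0.0023,-0.02,0.1,0,0],[0,0.003,-0.024,0.12,0,0],[0,0.0038,-0.028,0.14,0,0],[0,0.0046,-0.032,0.16,0,0],[0,0.0046,-0.032,0.16,0,0],[0,0.0046,-0.032,0.16,0,0],[0,0.0046,-0.032,0.16,0,0],[0,0.0046,-0.032,0.16,0,0]]'
python3 - <<'E'
from h import *
s=read_state();print(s['wrist_torque'])
a=snapshot('scene')[:,:,::-1];cv2.imwrite('pics/c8.png',cv2.resize(a[100:230,210:350],None,fx=4.5,fy=4.5,interpolation=cv2.INTER_CUBIC))
E
```

```text
clock: 11.07
position: [0.4884, -0.2339, 0.1179]
ee_rot: [-0.029, 0.346, 0.935, -0.075]
wrist_force: [0.6, 0.6, 1.1]
width: 0.099
gripper_force: 98.1
[ 0.28486216 -0.33424027 -0.09338557]
```

View pics/c8.png

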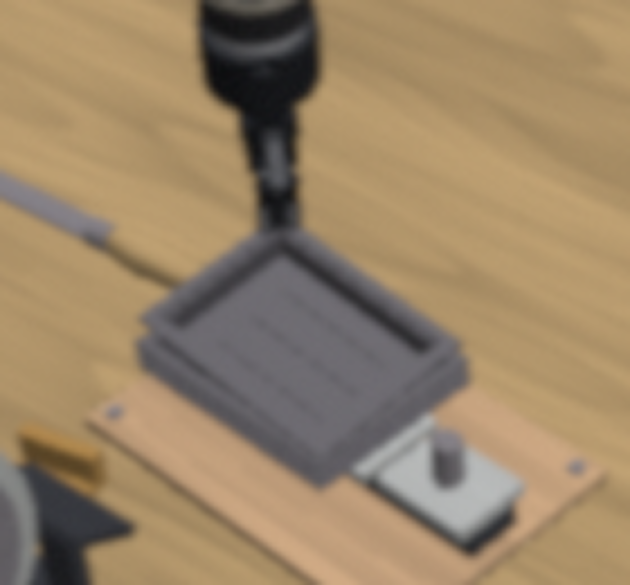

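The tabbed corner is up (tab base at (280,235)) and the far corner at (320,465) is still in the nest. The pin is in. Now lift the whole tray.

Run:
```python
from h import *
s=read_state(); q=s["ee_rot"]; Rc=R.from_quat([q[1],q[2],q[3],q[0]])
print(Rc.inv().apply([0,0,.08]).round(4), s['wrist_force'])
```

```text
[ 0.0001 -0.0129 -0.079 ] [1.17454881 1.04309911 1.65605018]
```

```bash
python3 -m creep '[[0,-0.001,-0.006,0,0,0],[0,-0.002,-0.012,0,0,0],[0,-0.003,-0.019,0,0,0],[0,-0.004,-0.026,0,0,0],[0,-0.0055,-0.034,0,0,0],[0,-0.007,-0.043,0,0,0],[0,-0.0085,-0.052,0,0,0],[0,-0.01,-0.061,0,0,0],[0,-0.0115,-0.07,0,0,0],[0,-0.013,-0.08,0,0,0],[0,-0.013,-0.08,0,0,0],[0,-0.013,-0.08,0,0,0]]'
python3 - <<'E'
from h import *
# level here, raised so that tab grip is at ~0.245
s=read_state();delta((s['position'][0],s['position'][1],.228),.861)
a=snapshot('scene')[:,:,::-1];cv2.imwrite('pics/c9.png',cv2.resize(a[80:230,200:350],None,fx=4,fy=4,interpolation=cv2.INTER_CUBIC))
E
```

```text
clock: 12.12
position: [0.489, -0.2343, 0.1996]
ee_rot: [-0.028, 0.346, 0.935, -0.076]
wrist_force: [0.2, -0.3, -2.3]
width: 0.099
gripper_force: 98.1
row [0.0, -0.0046, -0.028, -0.1614, -0.0001, 0.0] t 12.12
```

View pics/c9.png

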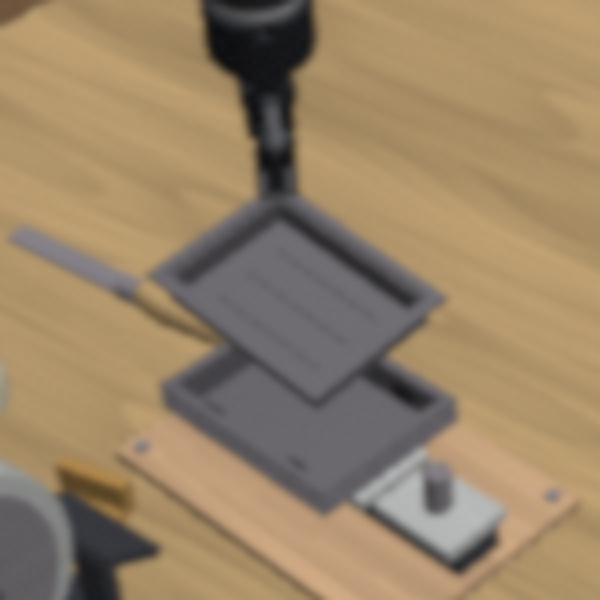

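The tray is clear of the nest, tilted in the grip (far corner at (317,400)), and the pin is still in at (437,487). Level and raise it.

```bash
python3 -m creep '[[0,-0.001,-0.005,-0.027,0,0],[0,-0.002,-0.01,-0.054,0,0],[0,-0.003,-0.015,-0.081,0,0],[0,-0.004,-0.02,-0.108,0,0],[0,-0.0045,-0.025,-0.135,0,0],[0,-0.0045,-0.028,-0.161,0,0],[0,-0.0045,-0.028,-0.161,0,0],[0,-0.0045,-0.028,-0.161,0,0],[0,-0.0045,-0.028,-0.161,0,0]]'
python3 -c "
from h import *
delta((.541,.168,.226),.861)"
```

```text
clock: 12.92
position: [0.4881, -0.2337, 0.226]
ee_rot: [-0.002, 0.347, 0.938, -0.0]
wrist_force: [-0.1, 0.7, -1.5]
width: 0.103
gripper_force: 98.0
row [0.2217, 0.3392, 0.0002, -0.0018, -0.0037, 0.0001] t 12.92
```

```bash
python3 -m creep '[[0.006,0.009,0,0,0,0],[0.017,0.026,0,0,0,0],[0.033,0.05,0,0,0,0],[0.05,0.076,0,0,0,0],[0.067,0.102,0,0,0,0],[0.084,0.128,0,0,0,0],[0.101,0.154,0,0,0,0],[0.118,0.18,0,0,0,0],[0.135,0.206,0,0,0,0],[0.152,0.232,0,0,0,0],[0.169,0.258,0,0,0,0],[0.183,0.28,0,0,0,0]]'
python3 -m creep '[[0.014,0.021,0,0,0,0],[0.025,0.038,0,0,0,0],[0.033,0.051,0,0,0,0],[0.037,0.057,0,0,0,0],[0.039,0.059,0,0,0,0],[0.039,0.059,0,0,0,0],[0.039,0.059,0,0,0,0],[0.039,0.059,0,0,0,0],[0.039,0.059,0,0,0,0],[0.039,0.059,0,0,0,0],[0.039,0.059,0,0,0,0],[0.039,0.059,0,0,0,0]]'
python3 - <<'E'
from h import *
s=read_state();print(np.abs(s['dq']).max());delta((.541,.168,.226),.861)
a=snapshot('scene')[:,:,::-1];cv2.imwrite('pics/c10.png',cv2.resize(a[60:330,180:500],None,fx=2.2,fy=2.2,interpolation=cv2.INTER_CUBIC))
E
```

```text
clock: 13.92
position: [0.5313, 0.101, 0.2266]
ee_rot: [-0.002, 0.346, 0.938, 0.0]
wrist_force: [0.7, 0.1, -1.5]
width: 0.101
gripper_force: 98.0
clock: 14.92
position: [0.541, 0.1674, 0.2271]
ee_rot: [-0.001, 0.348, 0.938, -0.0]
wrist_force: [0.0, 0.3, -1.5]
width: 0.097
gripper_force: 98.0
0.00490289210824716
row [0.0004, 0.0004, 0.0011, -0.0009, -0.0021, -0.0008] t 14.92
```

View pics/c10.png

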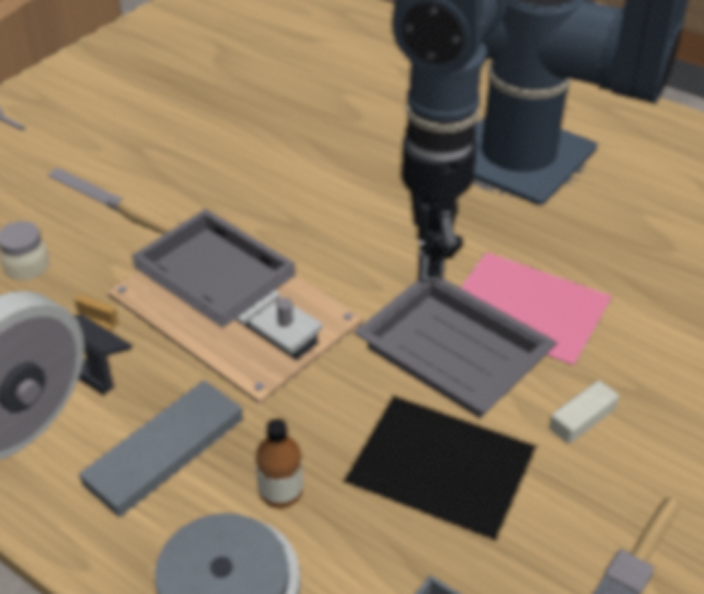

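The picture shows the tray held level, centre at about (455,345) in the crop, with the pin in at (286,312) and the other things where they were. I'll check that it is over the mat by its position, then hand in.

Run:
```python
from h import *
c=at('scene',180+455/2.2,60+345/2.2,.206); print(c, np.hypot(c[0]-.602,c[1]-.2386))
if np.hypot(c[0]-.602,c[1]-.2386)<.04: print(close_job())
```

```text
[0.60134088 0.24221903 0.206     ] 0.0036785668076377005
the job is handed in; nothing more can be done
None
```

The job is handed in, verdict not shown: the pin is home in the carriage, and the tray was peeled off and is held level by its tab, centred about 4 mm from the mat's middle and 20 cm up; I viewed 12 pictures, two over the limit of 10.

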